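# Stand the fallen bolt back up in its row

## Robot

A 7-joint arm with a two-finger parallel gripper is mounted at the origin on the work surface. World frame = base frame: x ahead of the robot, y to its left, z up, the work surface at z = 0. Lengths are in m, angles in rad, forces in N, time in s.
With the tool pointing down it reaches from about 0.425 to 0.875 m from the base axis. Payload 8.4 kg.
Tool frame: the origin (TCP) lies between the finger pads; the fingertips stand env.tips_ahead ahead of it and the grasp point (between the pads) lies 3 mm ahead of it (env.tips_ahead is the distance from the TCP to the fingertips, in m); z points along the fingers, y is the line along which they close (so a half turn about z gives the same grasp; the last joint's range is limited). The gripper opens to 85 mm and grips with 20 to 120 N. Pads are 22 mm wide; open, the fingers measure 114 mm over their backs; the gripper's body (76 mm by 85 mm) begins 54 mm behind the grasp point. The pads swing forward as they close: fully open they stand 13 mm farther back than shut.
Start: joints at [1.036, 0.333, 0.04, 1.465, -0.013, 1.343, -0.059], TCP at [0.274, -0.589, 0.253] pointing down, gripper open.
Joint ranges: [-2.58, 2.58], [-0.38, 2.09], [-1.3, 1.39], [0.25, 2.4], [-1.5, 4.64], [0.08, 2.09], [-2.65, 2.65]. Speed limits (rad/s): [2.22, 2.22, 2.79, 2.79, 3.14, 3.14, 3.14].

## Interface

Orientations are given as [roll, pitch, yaw] about the fixed x, y, z axes, in that order (R = Rz(yaw) Ry(pitch) Rx(roll)).
In Python, from cell import env, eyes, job gives the robot as it stands. The module is installed in compiled form; this text tells all that it offers.
- The arm moves only by the shell command python3 -m crank 'ROWS' [OPENING] [FORCE]. ROWS is JSON, a list of rows, each a list of 2 entries, a list of its own where there are three numbers: the shift along the world's x, y, z as a fraction of full scale, then the turn about the world's z as a fraction of full scale. A call has 1 to 10 rows; each row is the pose to reach, as a shift and turn from the pose commanded when the call began; what a row does not reach only later rows make up. Full scale, the value 1, is 0.75 m for a shift and 120 degrees for a turn. A row lasts 1/10 s, in which the tool goes at most 50 mm and 8.59 degrees, less where a joint would pass 70% of its speed; a pose out of reach is approached as far as the arm can. A call with a number of a shift or a turn outside -1 to 1 is refused whole. A call with a gripper value outside its range is refused whole. OPENING is the opening, from -1 (shut) to 1 (fully open), so that 0 is half open, set as the call begins (- or left out, the last holds). The fingers move at their own pace and stop on an object; FORCE is the grip in N (left out, the last holds). Time passes only in rows, so rows that repeat a pose let the fingers close. It gives the time, the measured TCP pose, the force, the opening and the grip force at its end, in the units of the state.
- env.state(): the state, without advancing time (a new reading comes with each control period).
- eyes.read_camera(name): name is "scene" or "top" or "wrist"; returns a dict with "frame" (420x560x3 uint8, red, green, blue), "z_map" (420x560 float32, m along the optical axis (not along the pixel's ray), 0 where there is no reading), "intrinsics" (3x3 intrinsics, pixels), "cam_to_world" (4x4, takes a point from camera to world coordinates). Camera axes: x right, y down, z forward; pixel columns grow to the right and rows downward; lengths in m; the calibration is good to about 2 mm. The wrist camera is an equidistant fisheye: a pixel r from the principal point sees the ray r / f radians off the axis. A picture is of the moment at which its call begins.
- job.job_done(): hands the job in; it is judged then, once.
The state is a dict: "t": time; "q": joint angles; "dq": joint speeds; "effort": joint torques, N m; "position": TCP position; "tcp_rot": TCP orientation; "ft_force": force on the tool from outside, world axes, zero at the start; "ft_torque": the same for the moment, N m; "opening": opening from 0.0 (shut) to 1.0 (fully open); "grasp_force": force on a finger pad.
Only numpy, scipy, OpenCV 4.12 (cv2) and the standard library are available. Lean on these libraries where they do the work, as an engineer would, in place of code of your own. Each camera call takes 0.05 s, during which the arm holds its last target. There are 200 camera calls.

## Task

One of the big hex bolts has been left lying on the bench. Tip it up onto its head by raising the threaded end, keeping the head on the bench until the bolt stands upright there; then set it down gently on its head on the empty square of tape on the low shelf, upright and in line with the other bolts. Do not knock the standing bolts or the other things on the bench.

Things in the scene. Friction and masses are not known exactly. Their poses are not given: they have to be found in the camera images.
- bolt: the lying steel hex bolt (M24, about 0.6 kg, loose), 155 mm long in all: hexagonal head 15 mm thick, 36 mm across flats (42 over corners), then a round shank of 24 mm diameter and 140 mm length, its last 60 mm threaded. Origin on the bolt's axis half-way along, 77.5 mm from either end; x axis along the bolt from head to threaded tip (x points up when it stands on its head)
- bolt_foot (a point): centre of the end face of the lying bolt's head, the face it is to stand on; axes as the bolt's. At the start the bolt lies on the black bench (height 0) on one flat of its head and on its tip, so its axis is 18.5 mm above the bench here and 12 mm at the tip. Tipped up, it turns about the lower edge of this face
- shelf: the low shelf: a softwood plank 140 x 360 mm, 38 mm thick, fixed on the bench. Origin at the centre of its underside, y axis along its length, x axis across it, away from the robot. Four thin cream squares of masking tape, 56 x 56 mm, lie along its centre line at 80 mm spacing (y = -120, -40, 40, 120 mm); bolts stand on three of them
- gap: the empty square of tape: origin at its centre, on the shelf's upper face (38 mm above the bench); axes as the shelf's
- standing1: a bolt of the same form, size and mass standing on its head on a square of tape, thread up, loose; origin on its axis half-way up (77.5 mm above the shelf's upper face); z axis up along the bolt
- standing2: another bolt standing on a square of tape, same as standing1
- standing3: the third bolt standing on a square of tape, same as standing1
- tumbler: bystander: grey drinks tumbler, 197 mm tall, 88 mm in diameter at most, loose; origin at the centre of its underside
- tape_measure: bystander: yellow and black tape measure, 36 x 75 x 66 mm high, loose; origin at the centre of its underside
- grease_tin: bystander: bare metal tin, 72 mm in diameter, 65 mm tall, loose; origin at the centre of its underside
Things that resemble listed ones, but are neither listed nor needed, are in the scene too. Leave any purple look-alike of the bolt alone. What is shaped like the standing1 but blue or orange is not meant.

How it is judged:
By the outcome, as a careful person would: the job done as asked, in the order asked, and still so for the second after the job is handed in, with the robot touching nothing.
It also fails if it takes over 53 s, if anything falls off the work surface, if the arm or the gripper's body presses on something with over 40 N, if the wrist force passes 120 N, or if a joint passes its speed limit or range.

## Working session

There is one attempt and no reset: what is moved stays moved. The work goes in short steps, Python scripts to look and compute and a shell command to move; the robot and the scene stay as the last step left them, time stands still between calls to the robot, and variables do not carry over. Pictures are saved under pics/ and viewed, at most 10 in all, crops included, and the job is handed in when it is done.

```bash
ls; mkdir -p pics; cat > h.py <<'E'
import numpy as np, cv2
from cell import env, eyes, job
def pix2world(c,u,v,zplane=None):
    K=c["intrinsics"];T=c["cam_to_world"]
    d=T[:3,:3]@np.array([(u-K[0,2])/K[0,0],(v-K[1,2])/K[1,1],1.0]);o=T[:3,3]
    return o+d*((zplane-o[2])/d[2])
def cloud(c):
    K=c["intrinsics"];T=c["cam_to_world"];z=c["z_map"]
    v,u=np.indices(z.shape)
    P=np.stack([(u-K[0,2])/K[0,0]*z,(v-K[1,2])/K[1,1]*z,z],-1)
    return P@T[:3,:3].T+T[:3,3]
def save(n,im): cv2.imwrite("pics/"+n,cv2.cvtColor(im,cv2.COLOR_RGB2BGR))
E
python3 - <<'E'
from h import *
print(env.state(), env.tips_ahead)
for n in ("top","scene"):
    c=eyes.read_camera(n); save(n+"0.png",c["frame"]); np.savez(n+"0.npz",**c)
    print(n,c["intrinsics"],c["cam_to_world"])
E
```

```text
pics
{'t': 0.0, 'q': array([ 1.0358125 ,  0.33384935,  0.03989004,  1.46628552, -0.01338873,
        1.34332041, -0.05846789]), 'dq': array([ 0.00244993,  0.00078134,  0.00156682, -0.00067704, -0.00228047,
        0.00023662, -0.0011534 ]), 'effort': array([ 6.43357453e-05, -6.58542895e+01,  1.36577670e+00, -4.05575180e+01,
        1.68707594e-02,  1.24770313e-02, -1.38776483e-05]), 'position': array([ 0.27415853, -0.58887467,  0.25245429]), 'tcp_rot': array([-3.14000067e+00,  1.22442472e-04,  4.35785824e-01]), 'ft_force': array([ 0.23963202,  0.46622199, -0.21715401]), 'ft_torque': array([0.03368614, 0.06159391, 0.01320438]), 'grasp_force': 0.0, 'opening': 1.0013624852086414} 0.022
top [[385.15156242   0.         277.6977851 ]
 [  0.         385.15156242 209.95998645]
 [  0.           0.           1.        ]] [[ 0.02435151 -0.98407916  0.17605459  0.32442799]
 [-0.99951816 -0.027357   -0.01466409 -0.06063334]
 [ 0.01924695 -0.17561267 -0.98427117  1.18411151]
 [ 0.          0.          0.          1.        ]]
scene [[483.47969373   0.         279.29247771]
 [  0.         483.47969373 211.46154064]
 [  0.           0.           1.        ]] [[-0.84318132  0.4364678  -0.3139126   0.93388468]
 [ 0.53744355  0.69963684 -0.47081071  0.61106926]
 [ 0.01413111 -0.56568909 -0.82449752  1.25271685]
 [ 0.          0.          0.          1.        ]]
```

View pics/top0.png

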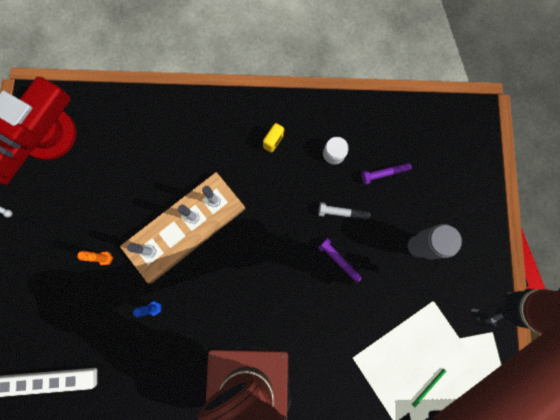

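View pics/scene0.png

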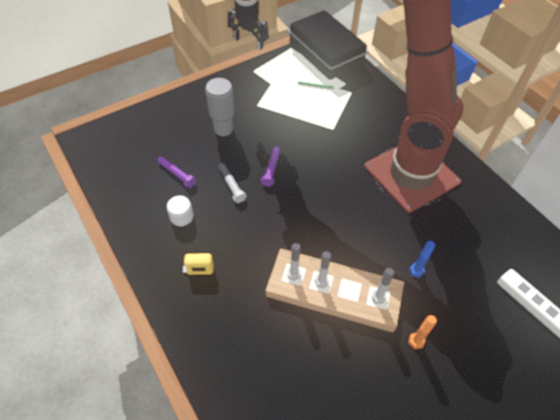

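The top view shows the lying steel bolt with its head at about (323,210) and its dark threaded tip at (369,215). The empty tape is at (172,235). Standing bolts have their heads near (215,203), (193,218) and (150,252).

Lookalikes in the top view:
- Purple bolts at (388,173) and (340,260)
- Orange bolt at (95,258)
- Blue bolt at (148,309)
- Small silver thing at (5,211)

I choose the grey one at (345,212), which has the bright shank and dark thread. The crop below checks that choice.

```bash
python3 - <<'E'
from h import *
for n,box,tb in (("top",(310,198,378,225),(155,220,188,250)),("scene",(212,158,250,206),(335,276,366,304))):
    c=dict(np.load(n+"0.npz")); P=cloud(c); f=c["frame"]
    x0,y0,x1,y1=box
    q=P[y0:y1,x0:x1]; ok=(c["z_map"][y0:y1,x0:x1]>0)&(q[...,2]>.007)&(q[...,2]<.06)
    pts=q[ok]; m=pts[:,:2].mean(0); U,S,V=np.linalg.svd(pts[:,:2]-m); a=V[0]
    s=(pts[:,:2]-m)@a; w=(pts[:,:2]-m)@V[1]
    print(n,len(pts),"mean",m,"axis",a,"s",s.min(),s.max(),"w",w.min(),w.max(),"ends",m+a*s.min(),m+a*s.max(),"z",np.percentile(pts[:,2],[5,50,95]))
    # sections
    for b in np.arange(s.min(),s.max(),.02):
        k=(s>=b)&(s<b+.02); print("  ",np.round([b,w[k].min(),w[k].max(),pts[k,2].max()],4), np.round(m+a*(b+.01)+V[1]*np.median(w[k]),4))
    g=cv2.cvtColor(f,cv2.COLOR_RGB2HSV); x0,y0,x1,y1=tb
    mk=((g[...,1]<70)&(g[...,2]>140)).astype(np.uint8); M=np.zeros_like(mk); M[y0:y1,x0:x1]=mk[y0:y1,x0:x1]
    cs,_=cv2.findContours(M,0,2); k=max(cs,key=cv2.contourArea); mo=cv2.moments(k); u,v=mo['m10']/mo['m00'],mo['m01']/mo['m00']
    print(" tape",u,v,cv2.contourArea(k),cv2.minAreaRect(k),pix2world(c,u,v,.038),P[int(v),int(u)])
    # tall tops: standing bolts, tumbler etc
    H=P[...,2]; mm=((H>.15)&(H<.21)&(c["z_map"]>0)).astype(np.uint8)
    nn,lab,st,ce=cv2.connectedComponentsWithStats(mm)
    for i in range(1,nn):
        if st[i,4]>8:
            r=P[lab==i]; r=r[r[:,2]>r[:,2].max()-.008]; print("  tall",np.round(ce[i]),st[i,4],np.round(r.mean(0),4),len(r))
c=dict(np.load("top0.npz"))["frame"][140:290,130:400]
save("crop1.png",cv2.resize(c,None,fx=2.9,fy=2.9,interpolation=2))
w=eyes.read_camera("wrist"); np.savez("w0.npz",**w); print(w["intrinsics"],w["cam_to_world"])
E
```

```text
top 423 mean [ 0.53379031 -0.27552134] axis [0.09252283 0.99571056] s -0.08594115500528567 0.0709205588185321 w -0.021103768905932043 0.04323941619989624 ends [ 0.52583879 -0.36109385] [ 0.54035208 -0.20490499] z [0.01545117 0.02493987 0.03643129]
   [-0.0859 -0.0211  0.0111  0.0281] [ 0.5251 -0.351 ]
   [-0.0659 -0.0113  0.0432  0.0303] [ 0.5285 -0.3312]
   [-0.0459 -0.0096  0.043   0.0293] [ 0.53   -0.3113]
   [-0.0259 -0.0102  0.0401  0.03  ] [ 0.5312 -0.2913]
   [-0.0059 -0.0102  0.0132  0.0315] [ 0.5333 -0.2714]
   [ 0.0141 -0.0099  0.0126  0.0317] [ 0.5354 -0.2515]
   [ 0.0341 -0.0106  0.012   0.0349] [ 0.5374 -0.2316]
   [ 0.0541 -0.0186  0.0216  0.0414] [ 0.5394 -0.2117]
 tape 171.69142857142856 234.28 350.0 ((171.71539306640625, 234.27694702148438), (19.032155990600586, 19.90921401977539), 52.12501525878906) [0.44722595 0.23568086 0.038     ] [0.44793196 0.23760591 0.0386939 ]
  tall [ 13. 120.] 1336 [0.7398 0.649  0.1982] 640
  tall [  5. 159.] 250 [0.6408 0.6529 0.2001] 32
  tall [207. 191.] 93 [0.5527 0.115  0.1924] 55
  tall [183. 209.] 92 [0.5006 0.1754 0.1925] 54
  tal
[... 1116 characters left out ...]
351 -0.2054  0.2047] 10
  tall [219.  92.] 630 [ 0.4339 -0.5066  0.1958] 283
  tall [420. 151.] 654 [0.0578 0.0399 0.2064] 85
  tall [430. 244.] 42 [0.2327 0.2836 0.1535] 42
  tall [295. 250.] 125 [0.553  0.1184 0.192 ] 48
  tall [326. 259.] 126 [0.5004 0.1795 0.1913] 58
  tall [388. 275.] 132 [0.396  0.3003 0.1909] 54
  tall [431. 320.] 62 [0.3748 0.4424 0.1534] 61
[[325.1922621    0.         275.33864455]
 [  0.         325.1922621  211.26926641]
 [  0.           0.           1.        ]] [[ 0.42233188 -0.86274997 -0.27802568  0.3444475 ]
 [-0.90643825 -0.40276546 -0.1270814  -0.55567357]
 [-0.00233967  0.30568363 -0.95213027  0.37243616]
 [ 0.          0.          0.          1.        ]]
```

View pics/crop1.png

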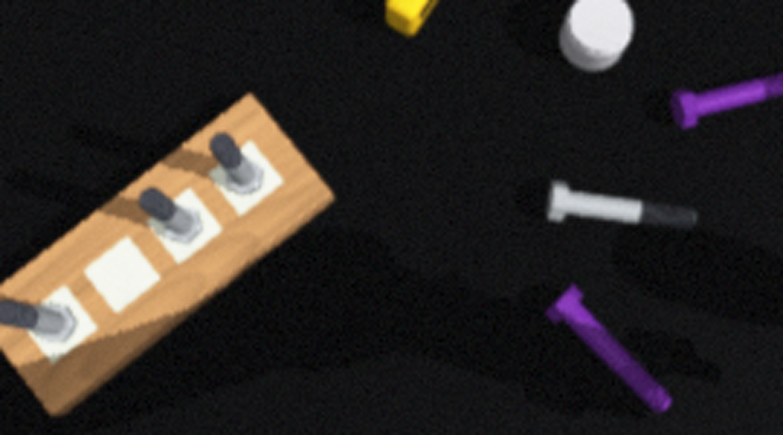

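The crop confirms the steel bolt: plain bright shank, dark thread, head toward +y, tip toward -y. I move there high over the tumbler, turning the tool so the fingers close across the bolt.

```bash
python3 -m crank '[[[0,0,0.067],0],[[0.04,0.04,0.1],0.05],[[0.34,0.351,0.1],0.494],[[0.34,0.351,0.1],0.494],[[0.34,0.351,0.1],0.494],[[0.34,0.351,0.1],0.494],[[0.34,0.351,0.1],0.494],[[0.34,0.351,0.1],0.494],[[0.34,0.351,0.1],0.494],[[0.34,0.351,0.1],0.494]]' 0.1 20
python3 -m crank '[[[0,0,-0.06],0],[[0,0,-0.12],0],[[0,0,-0.18],0],[[0,0,-0.22],0],[[0,0,-0.22],0],[[0,0,-0.22],0]]'
python3 - <<'E'
from h import *
w=eyes.read_camera("wrist"); np.savez("w1.npz",**w); save("w1.png",w["frame"]); s=env.state(); print(s["position"],s["tcp_rot"],env.tips_ahead,s["opening"],s["q"])
E
```

```text
t: 1.15
position: [0.5322, -0.3216, 0.3279]
tcp_rot: [3.141, -0.002, 1.477]
ft_force: [-0.5, 0.4, -0.8]
opening: 0.55
grasp_force: 0.0
t: 1.75
position: [0.5289, -0.3271, 0.164]
tcp_rot: [-3.141, 0.0, 1.468]
ft_force: [-0.8, -0.8, 0.8]
opening: 0.551
grasp_force: 0.0
[ 0.5297841  -0.32715826  0.16525984] [3.13976632e+00 1.16755787e-03 1.46882268e+00] 0.022 0.5470536612609667 [ 0.70100432  0.35177953 -0.27283025  1.63346692  0.101621    1.16810952
  0.30241876]
```

View pics/w1.png

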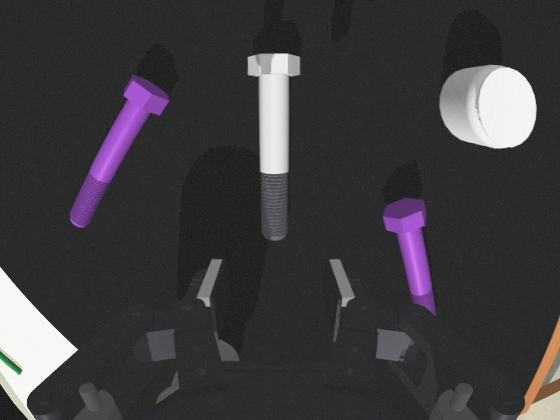

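The wrist view shows the bolt centred on u≈274 and aligned with the fingers, head far end at v≈53, tip at v≈240, and the finger pads at u≈212 and 340. I measure it with fisheye rays.

```bash
cat >> h.py <<'E'
def fish(c,u,v,zp):
    K=c["intrinsics"];T=c["cam_to_world"];a=np.array([u-K[0,2],v-K[1,2]]);r=np.hypot(*a);t=r/K[0,0]
    d=T[:3,:3]@np.r_[a/r*np.sin(t),np.cos(t)];o=T[:3,3];return o+d*((zp-o[2])/d[2])
E
python3 - <<'E'
from h import *
c=dict(np.load("w1.npz")); g=cv2.cvtColor(c["frame"],cv2.COLOR_RGB2HSV)
m=((g[...,1]<60)&(g[...,2]>65)).astype(np.uint8); M=np.zeros_like(m); M[40:250,235:312]=m[40:250,235:312]
n,l,st,ce=cv2.connectedComponentsWithStats(M); i=1+np.argmax(st[1:,4]); print(st[i])
vs=np.where((l==i).any(1))[0]
for v in list(range(54,80,4))+list(range(90,242,15)):
    us=np.where(l[v]==i)[0]
    if len(us)<5: continue
    f=(v-54)/186; z=.0185-.0065*f
    print(v,us.min(),us.max(),np.round(fish(c,us.min(),v,z)[:2],4),np.round(fish(c,us.max()+1,v,z)[:2],4),"mid",np.round(fish(c,(us.min()+us.max()+1)/2,v,z)[:2],4))
print("foot",fish(c,274,vs.min(),.0365),"tip",fish(c,274.5,vs.max()+1,.018), vs.min(),vs.max(), c["cam_to_world"][:3,3])
E
```

```text
[ 247   53   54  188 5785]
54 256 291 [ 0.5253 -0.2008] [ 0.5539 -0.2037] mid [ 0.5396 -0.2024]
58 247 300 [ 0.5178 -0.2032] [ 0.5607 -0.2076] mid [ 0.5393 -0.2057]
62 247 300 [ 0.5175 -0.2065] [ 0.5604 -0.211 ] mid [ 0.5389 -0.209 ]
66 247 299 [ 0.5171 -0.2098] [ 0.5593 -0.2142] mid [ 0.5382 -0.2123]
70 247 300 [ 0.5168 -0.2131] [ 0.5598 -0.2176] mid [ 0.5383 -0.2156]
74 247 300 [ 0.5164 -0.2164] [ 0.5594 -0.2209] mid [ 0.5379 -0.2189]
78 258 288 [ 0.5248 -0.2207] [ 0.5495 -0.2233] mid [ 0.5372 -0.2221]
90 258 288 [ 0.5238 -0.2306] [ 0.5486 -0.2331] mid [ 0.5362 -0.2319]
105 258 288 [ 0.5225 -0.2428] [ 0.5474 -0.2454] mid [ 0.5349 -0.2442]
120 259 288 [ 0.5219 -0.2552] [ 0.5462 -0.2577] mid [ 0.534  -0.2565]
135 259 288 [ 0.5205 -0.2675] [ 0.545  -0.2701] mid [ 0.5328 -0.2689]
150 259 288 [ 0.5191 -0.28  ] [ 0.5438 -0.2826] mid [ 0.5315 -0.2813]
165 260 288 [ 0.5185 -0.2928] [ 0.5426 -0.2953] mid [ 0.5306 -0.2941]
180 262 286 [ 0.5187 -0.3059] [ 0.5398 -0.3081] mid [ 0.5292 -0.307 ]
195 262 286 [ 0.5172 -0.3191] [ 0.5386 -0.3213] mid [ 0.5279 -0.3202]
210 262 286 [ 0.5156 -0.3327] [ 0.5373 -0.335 ] mid [ 0.5265 -0.3339]
225 262 286 [ 0.5139 -0.3468] [ 0.5361 -0.349 ] mid [ 0.525  -0.3479]
240 271 278 [ 0.5203 -0.3622] [ 0.5275 -0.3629] mid [ 0.5239 -0.3626]
foot [ 0.53947629 -0.20475633  0.0365    ] tip [ 0.52367163 -0.36097078  0.018     ] 53 240 [ 0.5364104  -0.24898026  0.28389537]
```

```bash
python3 -m crank '[[[-0.003,0,-0.06],0.001],[[-0.003,0,-0.11],0.001],[[-0.003,0,-0.14],0.001],[[-0.003,0,-0.16],0.001],[[-0.003,0,-0.172],0.001],[[-0.003,0,-0.182],0.001],[[-0.003,0,-0.182],0.001],[[-0.003,0,-0.182],0.001]]'
python3 -m crank '[[[0,0,0],0],[[0,0,0],0],[[0,0,0],0],[[0,0,0],0],[[0,0,0],0],[[0,0,0],0]]' -0.6 20
python3 - <<'E'
from h import *
w=eyes.read_camera("wrist"); np.savez("w2.npz",**w); save("w2.png",w["frame"]); s=env.state(); print(s["position"],s["tcp_rot"],s["opening"],s["ft_force"],s["grasp_force"])
E
```

```text
t: 2.6
position: [0.5277, -0.3263, 0.0278]
tcp_rot: [3.14, 0.001, 1.472]
ft_force: [0.8, -0.2, 0.5]
opening: 0.549
grasp_force: 0.0
t: 3.2
position: [0.5276, -0.3263, 0.0277]
tcp_rot: [3.141, 0.001, 1.473]
ft_force: [-1.4, 0.7, 6.2]
opening: 0.271
grasp_force: 22.0
[ 0.5275835  -0.32624374  0.02762626] [3.14057313e+00 5.79429835e-04 1.47250109e+00] 0.2725265616617137 [-1.0213895   0.40648875  6.00572294] 22.015600204467773
```

View pics/w2.png

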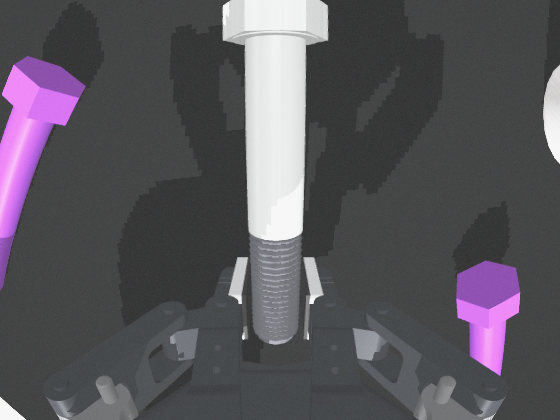

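```bash
python3 -m crank '[[[0.0003,0.003,0.0181],0],[[0.0007,0.0074,0.0347],0],[[0.0013,0.0126,0.0481],0],[[0.0019,0.0188,0.0611],0],[[0.0019,0.0188,0.0611],0],[[0.0019,0.0188,0.0611],0]]'
cat > chk.py <<'E'
from h import *
c=eyes.read_camera("scene"); P=cloud(c); s=env.state(); p=s["position"]
g=cv2.cvtColor(c["frame"],cv2.COLOR_RGB2HSV)
k=(P[...,0]>.49)&(P[...,0]<.59)&(P[...,1]>-.27)&(P[...,1]<-.17)&(P[...,2]>.008)&(P[...,2]<.3)&(g[...,1]<60)&(g[...,2]>90)
q=P[k]; q=q[q[:,1]>p[1]+.02] if p[1]<-.24 else q
for z in np.arange(0,.16,.015):
    r=q[(q[:,2]>=z)&(q[:,2]<z+.015)]
    if len(r)>3: print(np.round(z,3),len(r),"x",np.round([r[:,0].min(),r[:,0].max()],4),"y",np.round([r[:,1].min(),r[:,1].max()],4))
print(p,s["ft_force"],s["grasp_force"],s["opening"])
np.savez("s_last.npz",**c)
E
python3 chk.py
```

```text
t: 3.85
position: [0.5288, -0.3118, 0.073]
tcp_rot: [3.141, 0.0, 1.473]
ft_force: [0.4, 0.6, -3.0]
opening: 0.267
grasp_force: 20.8
0.0 4 x [0.5268 0.5593] y [-0.2035 -0.1968]
0.015 51 x [0.5191 0.5591] y [-0.2412 -0.1924]
0.03 131 x [0.5225 0.5536] y [-0.2684 -0.1901]
0.045 34 x [0.5244 0.5448] y [-0.2691 -0.2282]
[ 0.52868699 -0.31200017  0.07267381] [ 1.21292392 -0.27539612 -2.62490259] 20.801430344581604 0.2711986260604353
```

```bash
python3 -m crank '[[[0.0008,0.0076,0.0122],0],[[0.0016,0.0157,0.0238],0],[[0.0025,0.0252,0.0345],0],[[0.0035,0.0353,0.0446],0],[[0.0046,0.0464,0.0535],0],[[0.0058,0.0581,0.0618],0],[[0.0071,0.0706,0.0685],0],[[0.0084,0.0836,0.0746],0],[[0.0097,0.097,0.079],0],[[0.0111,0.1109,0.0828],0]]'
python3 chk.py
```

```text
t: 4.9
position: [0.5371, -0.2281, 0.1353]
tcp_rot: [3.141, 0.0, 1.472]
ft_force: [-0.9, -1.5, -1.3]
opening: 0.267
grasp_force: 19.7
0.0 20 x [0.5206 0.5597] y [-0.2071 -0.1722]
0.015 72 x [0.5227 0.5613] y [-0.2004 -0.1713]
0.03 35 x [0.529  0.5521] y [-0.2052 -0.1763]
0.045 35 x [0.5298 0.5522] y [-0.2146 -0.1917]
0.06 34 x [0.5282 0.5515] y [-0.2157 -0.195 ]
0.075 37 x [0.5284 0.5524] y [-0.2246 -0.2026]
0.09 34 x [0.5271 0.5501] y [-0.2265 -0.2086]
0.105 23 x [0.5249 0.5577] y [-0.2282 -0.2147]
0.12 38 x [0.5196 0.5573] y [-0.234  -0.2129]
0.135 34 x [0.5189 0.5582] y [-0.2427 -0.2135]
0.15 10 x [0.5239 0.5648] y [-0.2428 -0.212 ]
[ 0.53775053 -0.22587744  0.13574309] [0.04075971 0.8427036  0.30806398] 19.795842468738556 0.2668078378453574
```

```bash
python3 -m crank '[[[0.0007,0.0071,0.0013],0],[[0.0014,0.0142,0.0023],0],[[0.0021,0.0213,0.0029],0],[[0.0028,0.0284,0.0033],0],[[0.0035,0.0356,0.0034],0],[[0.0043,0.0427,0.0031],0],[[0.005,0.0498,0.0025],0],[[0.0057,0.0568,0.0016],0],[[0.0057,0.0568,0.0016],0],[[0.0057,0.0568,0.0016],0]]'
python3 chk.py
```

```text
t: 5.95
position: [0.5413, -0.1857, 0.1361]
tcp_rot: [3.141, -0.0, 1.473]
ft_force: [-0.8, -0.8, 5.5]
opening: 0.255
grasp_force: 19.0
0.0 28 x [0.5223 0.5607] y [-0.2074 -0.17  ]
0.015 50 x [0.5265 0.5607] y [-0.2046 -0.1709]
0.03 23 x [0.5349 0.5535] y [-0.1917 -0.177 ]
0.045 28 x [0.5296 0.5538] y [-0.1929 -0.1769]
0.06 27 x [0.5332 0.5518] y [-0.1979 -0.1781]
0.075 24 x [0.533  0.5525] y [-0.1965 -0.1823]
0.09 19 x [0.5307 0.5523] y [-0.1908 -0.1803]
0.105 16 x [0.5279 0.5604] y [-0.19   -0.1741]
0.12 35 x [0.5229 0.5621] y [-0.1914 -0.1702]
0.135 33 x [0.5219 0.5625] y [-0.1982 -0.1705]
0.15 13 x [0.5277 0.5644] y [-0.2    -0.1707]
[ 0.5413463  -0.18583558  0.13610716] [-0.66052845 -0.14193389  5.14165121] 19.05033051967621 0.25384857309924747
```

```bash
python3 -m crank '[[[0,0,0],0],[[0,0,0],0],[[0,0,0],0],[[0,0,0],0],[[0,0,0],0]]' -0.3
python3 chk.py; python3 - <<'E'
from h import *
c=dict(np.load("s_last.npz"))["frame"][80:230,170:330]; w=eyes.read_camera("wrist"); np.savez("w3.npz",**w)
a=cv2.resize(c,(448,420),interpolation=2); save("s3.png",np.hstack([a,w["frame"]])[:, :800]) ; print(0)
E
```

```text
t: 6.5
position: [0.5411, -0.1861, 0.1358]
tcp_rot: [-3.141, -0.0, 1.472]
ft_force: [-0.5, 0.1, -0.1]
opening: 0.346
grasp_force: 0.0
0.0 29 x [0.5217 0.5611] y [-0.2068 -0.1701]
0.015 36 x [0.5261 0.5599] y [-0.198  -0.1711]
0.03 23 x [0.5324 0.5542] y [-0.1878 -0.1726]
0.045 21 x [0.5325 0.5534] y [-0.1883 -0.1719]
0.06 17 x [0.5323 0.5537] y [-0.184  -0.1721]
0.075 18 x [0.5302 0.5534] y [-0.1816 -0.1701]
0.09 23 x [0.5358 0.5539] y [-0.1879 -0.1705]
0.105 25 x [0.5259 0.564 ] y [-0.1859 -0.1707]
0.12 36 x [0.5215 0.5649] y [-0.1846 -0.1701]
0.135 36 x [0.5183 0.5682] y [-0.1814 -0.1708]
0.15 41 x [0.5063 0.5663] y [-0.1882 -0.17  ]
[ 0.54110196 -0.18609726  0.13583355] [ 0.16919347 -0.01210236 -0.62024433] 0.0 0.3510939991986055
0
```

View pics/s3.png

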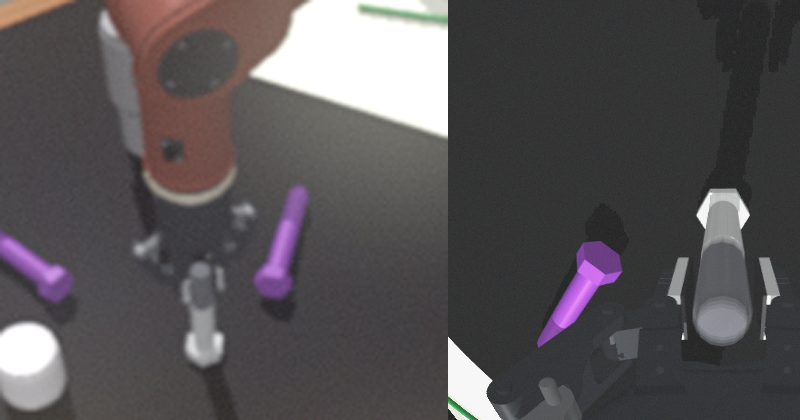

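The picture shows the bolt standing on its head at about (205,345) in the left half. In the wrist half its tip disc is between the pads at about u=274, v=320. I work out its offset from the TCP before gripping again.

```bash
python3 - <<'E'
from h import *
c=dict(np.load("w3.npz"));P=[]
g=cv2.cvtColor(c["frame"],cv2.COLOR_RGB2GRAY)
for (u,v,z) in ((274,320,.155),(274,344,.152),(249,312,.153),(301,312,.153),(275,189,.008),(275,200,.015)): print(u,v,np.round(fish(c,u,v,z),4))
s=env.state(); y=s["tcp_rot"][2]; print(s["position"],y)
d=fish(c,274,320,.155)-s["position"]; print("tool x,y offset",d[:2]@[np.cos(y),np.sin(y)],d[:2]@[np.sin(y),-np.cos(y)])
E
```

```text
274 320 [ 0.5402 -0.1832  0.155 ]
274 344 [ 0.5386 -0.198   0.152 ]
249 312 [ 0.5308 -0.18    0.153 ]
301 312 [ 0.5507 -0.1819  0.153 ]
275 189 [ 0.5416 -0.1685  0.008 ]
275 200 [ 0.5409 -0.1754  0.015 ]
[ 0.54109289 -0.18610564  0.13585724] 1.4724287006359464
tool x,y offset 0.0028237257904201703 -0.0012179818710855647
```

```bash
python3 -m crank '[[[0.0002,0.002,0],0],[[0.0004,0.004,0],0],[[0.0004,0.004,0],0]]'
python3 -m crank '[[[0,0,0],0],[[0,0,0],0],[[0,0,0],0],[[0,0,0],0],[[0,0,0],0],[[0,0,0],0]]' -0.6 50
python3 -m crank '[[[0,0,0.005],0],[[0,0,0.015],0],[[0,0,0.03],0],[[0,0,0.06],0],[[0,0,0.1],0],[[0,0,0.14],0],[[0,0,0.18],0],[[0,0,0.22],0],[[0,0,0.26],0],[[0,0,0.295],0]]'
python3 -m crank '[[[-0.005,0.02,0],0.03],[[-0.014,0.06,0],0.07],[[-0.024,0.11,0],0.11],[[-0.036,0.16,0],0.15],[[-0.048,0.21,0],0.19],[[-0.06,0.26,0],0.23],[[-0.07,0.31,0],0.27],[[-0.081,0.36,0],0.31],[[-0.092,0.41,0],0.35],[[-0.103,0.46,0],0.387]]'
python3 -m crank '[[[-0.008,0.04,0],0],[[-0.015,0.07,0],0],[[-0.019,0.09,0],0],[[-0.021,0.1,0],0],[[-0.021,0.101,0],0],[[-0.021,0.101,0],0],[[-0.021,0.101,0],0]]'
python3 - <<'E'
from h import *
s=env.state(); print(s["t"],s["position"],s["tcp_rot"],s["opening"],s["ft_force"],s["grasp_force"])
w=eyes.read_camera("wrist"); np.savez("w4.npz",**w); save("w4.png",w["frame"])
for n in("scene","top"): np.savez(n+"4.npz",**eyes.read_camera(n))
E
```

```text
t: 6.9
position: [0.5415, -0.1827, 0.136]
tcp_rot: [3.142, -0.0, 1.473]
ft_force: [-0.0, 0.6, 0.4]
opening: 0.349
grasp_force: 0.0
t: 7.5
position: [0.5414, -0.1832, 0.1361]
tcp_rot: [3.142, 0.0, 1.472]
ft_force: [-1.1, -0.3, 4.5]
opening: 0.267
grasp_force: 48.8
t: 8.5
position: [0.5413, -0.1829, 0.3596]
tcp_rot: [3.14, 0.0, 1.473]
ft_force: [0.3, -0.3, -5.3]
opening: 0.273
grasp_force: 49.8
t: 9.5
position: [0.4633, 0.1635, 0.358]
tcp_rot: [3.141, 0.001, 2.287]
ft_force: [1.5, 0.3, -6.1]
opening: 0.266
grasp_force: 49.8
t: 10.2
position: [0.4489, 0.2365, 0.3572]
tcp_rot: [-3.141, 0.0, 2.281]
ft_force: [-0.4, 0.2, -5.9]
opening: 0.273
grasp_force: 49.7
10.2 [0.44888527 0.23647699 0.3571871 ] [-3.14125106e+00  3.57472876e-04  2.28132514e+00] 0.2732832539284599 [-0.40072713  0.23913036 -5.88270346] 49.73669171333313
```

View pics/w4.png

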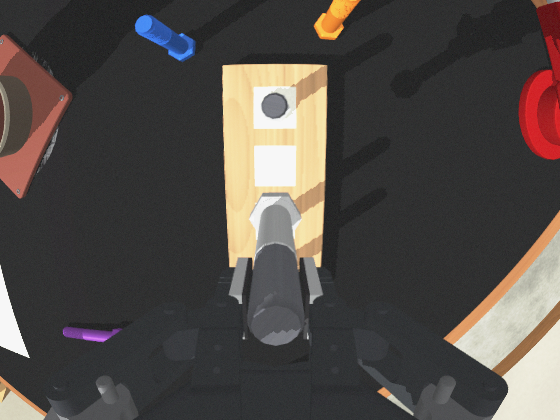

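The wrist view shows the bolt held upright between the pads, the empty tape at about (275,166), and standing3 on its tape at about (274,105). I measure the tape centre and the held bolt's offset in the same view.

```bash
python3 - <<'E'
from h import *
c=dict(np.load("w4.npz")); g=cv2.cvtColor(c["frame"],cv2.COLOR_RGB2HSV)
def rect(box):
    x0,y0,x1,y1=box; m=((g[...,1]<40)&(g[...,2]>215)).astype(np.uint8); M=np.zeros_like(m); M[y0:y1,x0:x1]=m[y0:y1,x0:x1]
    k=max(cv2.findContours(M,0,2)[0],key=cv2.contourArea); r=cv2.minAreaRect(k); print(r,cv2.contourArea(k))
    b=cv2.boxPoints(r); w=np.array([fish(c,*p,.038) for p in b]); print(np.round(w[:,:2],4).tolist(),"centre",w.mean(0)); return w
a=rect((240,138,310,190)); b=rect((240,80,310,135)); d=(b-a).mean(0); print("tape dir",d,np.degrees(np.arctan2(d[1],d[0])))
print("S3 top",fish(c,274,105,.193))
z=.357-.136
print("head far corner edge (foot)",fish(c,275,194,z+.015),"corners",fish(c,250,217,z+.015),fish(c,301,215,z+.015),"tip centre",fish(c,274,324,z+.155))
# top/scene: neighbours & tape
for n,tb in (("top",None),("scene",None)):
    q=dict(np.load(n+"4.npz")); P=cloud(q); H=P[...,2]; m=((H>.17)&(H<.205)&(P[...,1]>.05)&(P[...,1]<.4)&(P[...,0]>.3)&(q["z_map"]>0)).astype(np.uint8)
    nn,l,st,ce=cv2.connectedComponentsWithStats(m)
    for i in range(1,nn):
        if st[i,4]>8: r=P[l==i]; r=r[r[:,2]>r[:,2].max()-.008]; print(n,np.round(r.mean(0),4),len(r))
    k=(P[...,2]>.20)&(P[...,2]<.30)&(abs(P[...,0]-.449)<.05)&(abs(P[...,1]-.237)<.05)&(q["z_map"]>0)
    for lo in (.22,.24,.26,.28):
        r=P[k&(H>lo)&(H<lo+.02)]; 
        if len(r): print(n,lo,len(r),np.round((r.min(0)+r.max(0))[:2]/2,4),np.round(r.mean(0)[:2],4))
E
```

```text
((274.5, 165.5), (41.0, 41.0), 90.0) 1606.5
[[0.4053, 0.242], [0.4473, 0.2782], [0.4851, 0.2354], [0.442, 0.1982]] centre [0.44492676 0.23845083 0.038     ]
((274.5, 106.99998474121094), (42.99999237060547, 41.99999237060547), -0.0) 1720.0
[[0.3894, 0.2589], [0.3525, 0.3022], [0.3957, 0.3393], [0.433, 0.2964]] centre [0.39266687 0.2992048  0.038     ]
tape dir [-0.05225988  0.06075397  0.        ] 130.70175046321296
S3 top [0.3930081  0.29905567 0.193     ]
head far corner edge (foot) [0.43818038 0.24802667 0.236     ] corners [0.43545579 0.22112711 0.236     ] [0.46464904 0.24846056 0.236     ] tip centre [0.44771963 0.23681591 0.376     ]
top [0.5521 0.1149 0.1931] 53
top [0.5004 0.1752 0.1924] 53
top [0.3961 0.2965 0.1923] 53
top 0.22 108 [0.4542 0.2283] [0.4513 0.2237]
top 0.24 32 [0.4531 0.2281] [0.4511 0.2233]
top 0.26 29 [0.4518 0.2264] [0.4498 0.224 ]
top 0.28 28 [0.452  0.2259] [0.4512 0.2235]
scene [0.5523 0.1192 0.1916] 53
scene [0.5002 0.179  0.192 ] 46
scene [0.3962 0.2999 0.1921] 45
scene 0.22 123 [0.4534 0.2324] [0.4598 0.2386]
scene 0.24 42 [0.4572 0.2368] [0.4603 0.2391]
scene 0.26 48 [0.4563 0.2369] [0.4599 0.2391]
scene 0.28 48 [0.4552 0.2369] [0.4592 0.2401]
```

```bash
python3 -m crank '[[[-0.006,0.005,-0.01],0],[[-0.006,0.005,-0.04],0],[[-0.006,0.005,-0.08],0],[[-0.006,0.005,-0.12],0],[[-0.006,0.005,-0.16],0],[[-0.006,0.005,-0.19],0],[[-0.006,0.005,-0.21],0],[[-0.006,0.005,-0.222],0],[[-0.006,0.005,-0.222],0],[[-0.006,0.005,-0.222],0]]'
python3 - <<'E'
from h import *
s=env.state(); print(s["t"],s["position"],s["tcp_rot"],s["ft_force"])
w=eyes.read_camera("wrist"); np.savez("w5.npz",**w)
c=eyes.read_camera("scene"); np.savez("scene5.npz",**c); t=eyes.read_camera("top"); np.savez("top5.npz",**t)
A=cv2.resize(w["frame"][60:360,170:380],(400,571)); B=cv2.resize(c["frame"][235:330,260:410],(400,253),interpolation=2); C=cv2.resize(t["frame"][160:290,110:255],(400,318),interpolation=2)
save("p5.png",np.hstack([A,np.vstack([B,C])]))
E
```

```text
t: 11.35
position: [0.4443, 0.2418, 0.1915]
tcp_rot: [3.141, 0.0, 2.283]
ft_force: [0.1, 0.6, -4.8]
opening: 0.268
grasp_force: 49.7
11.35 [0.44432495 0.24177917 0.19152563] [3.14051864e+00 1.87701773e-04 2.28308780e+00] [ 0.1137096   0.55362589 -4.83837303]
```

View pics/p5.png

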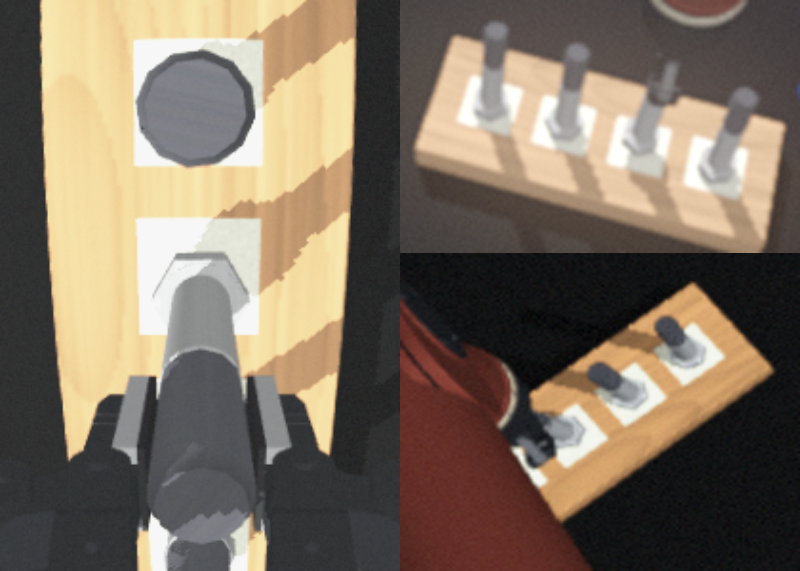

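Left is the wrist view: the held bolt's head is over the tape at about crop (200,285), with tape edges at x 136–261 and y 219–334. The scene and top views show it in line, near the middle of its square. I compute the remaining offset.

```bash
python3 - <<'E'
from h import *
c=dict(np.load("w5.npz")); F=lambda x,y,z: fish(c,170+x/1.905,60+y/1.903,z)[:2]
e=np.array([-.653,.757]); n=np.array([.757,.653])
T=np.mean([F(136,219,.038),F(261,219,.038),F(259,333,.038),F(137,334,.038)],0)
zf=.0555
edge=(F(177,254,zf)+F(223,254,zf))/2; up=(F(177,262,zf+.015)+F(223,262,zf+.015))/2
co=(F(153,298,zf+.015)+F(249,297,zf+.015))/2
tip=F(203,510,zf+.155)
for k,p in dict(tape=T,foot_from_edge=edge-.018*e,foot_from_upper=up-.018*e,corners=co,tip=tip).items(): print(k,np.round(p,4),"rel along/across mm",np.round(1e3*np.array([(p-T)@e,(p-T)@n]),1))
print("size",np.linalg.norm(F(136,219,.038)-F(261,219,.038)),np.linalg.norm(F(136,219,.038)-F(137,334,.038)), np.linalg.norm(F(153,298,zf+.015)-F(249,297,zf+.015)))
s3=F(195,100,.193); print("S3 top",(s3-T)@e,(s3-T)@n)
# scene view: tape squares vs head, tape mask centroid in scene from earlier picture
for nme in ("scene",):
    q=dict(np.load(nme+"5.npz")); P=cloud(q); K=q["intrinsics"]
    for z in (.06,.08,.1,.12):
        out=[]
        for ctr in ((.5522,.117),(.5003,.177),(.4482,.2377),(.3962,.298)):
            k=(abs(P[...,2]-z-(.017 if ctr[0]==.4482 else 0))<.01)&(np.hypot(P[...,0]-ctr[0],P[...,1]-ctr[1])<.025); out.append(P[k].mean(0)[:2])
        o=np.array(out); gg=(o[0]+2*o[3])/3; print(z,np.round(o,4).tolist(),"gap-bolt along/across",1e3*(o[2]-gg)@e,1e3*(o[2]-gg)@n)
E
```

```text
tape [0.4457 0.2383] rel along/across mm [0. 0.]
foot_from_edge [0.4477 0.2372] rel along/across mm [-2.1  0.8]
foot_from_upper [0.4473 0.2376] rel along/across mm [-1.6  0.8]
corners [0.4458 0.2401] rel along/across mm [1.3 1.3]
tip [0.4451 0.2413] rel along/across mm [2.7 1.6]
size 0.0563322113330419 0.05575233970300774 0.039465084715909995
S3 top 0.08164613901928902 -2.3951845237534757e-05
0.06 [[0.5554, 0.1228], [0.5052, 0.1839], [0.4545, 0.2433], [0.4009, 0.303]] gap-bolt along/across -1.0981548068843023 1.8763215712767254
0.08 [[0.5571, 0.1244], [0.5057, 0.1849], [0.4558, 0.2444], [0.403, 0.3033]] gap-bolt along/across -0.36473563964497263 1.5248513651873958
0.1 [[0.558, 0.1241], [0.5063, 0.1843], [0.4552, 0.2451], [0.403, 0.3039]] gap-bolt along/across 0.5059664916888411 1.1426592032281067
0.12 [[0.5566, 0.1254], [0.5058, 0.1846], [0.4557, 0.2448], [0.4025, 0.3042]] gap-bolt along/across -1.0301968011309874 1.538528682862362
```

```bash
python3 -m crank '[[[-0.001,0,-0.004],0],[[-0.002,0,-0.009],0],[[-0.002,0,-0.013],0],[[-0.002,0,-0.016],0],[[-0.002,0,-0.0185],0],[[-0.002,0,-0.02],0],[[-0.002,0,-0.021],0],[[-0.002,0,-0.021],0]]'
```

```text
t: 12.3
position: [0.4424, 0.2414, 0.1749]
tcp_rot: [-3.142, -0.0, 2.283]
ft_force: [-0.4, 0.1, -6.1]
opening: 0.262
grasp_force: 49.8
```

```bash
python3 -m crank '[[[0,0,-0.0007],0],[[0,0,-0.0013],0],[[0,0,-0.002],0],[[0,0,-0.002],0]]' - 25
python3 -m crank '[[[0,0,-0.0007],0],[[0,0,-0.0013],0],[[0,0,-0.0013],0],[[0,0,-0.0013],0]]'
```

```text
t: 12.7
position: [0.4428, 0.2415, 0.1741]
tcp_rot: [3.141, 0.001, 2.283]
ft_force: [-1.3, -1.3, 2.8]
opening: 0.268
grasp_force: 50.7
t: 13.1
position: [0.4432, 0.2416, 0.1739]
tcp_rot: [3.14, 0.001, 2.283]
ft_force: [-3.0, -3.0, 13.0]
opening: 0.261
grasp_force: 52.0
```

```bash
python3 -m crank '[[[0,0,0.0012],0],[[0,0,0.0012],0],[[0,0,0.0012],0]]' -0.6 20
python3 -m crank '[[[0,0,0],0],[[0,0,0],0],[[0,0,0],0],[[0,0,0],0]]' -0.3
python3 - <<'E'
from h import *
w=eyes.read_camera("wrist"); np.savez("w6.npz",**w)
c=eyes.read_camera("scene"); np.savez("scene6.npz",**c)
A=cv2.resize(w["frame"][60:360,170:380],(400,571)); B=cv2.resize(c["frame"][235:330,260:410],(400,253),interpolation=2)
save("p6.png",np.hstack([A,np.vstack([B,np.zeros((318,400,3),np.uint8)])]))
s=env.state(); print(s["position"],s["ft_force"],s["opening"])
E
```

```text
t: 13.4
position: [0.4428, 0.2415, 0.174]
tcp_rot: [3.141, 0.001, 2.283]
ft_force: [-1.6, -1.7, 6.3]
opening: 0.269
grasp_force: 51.1
t: 13.8
position: [0.4424, 0.2415, 0.1733]
tcp_rot: [3.142, -0.0, 2.283]
ft_force: [-0.2, -0.4, -0.2]
opening: 0.349
grasp_force: 0.0
[0.44241248 0.24144643 0.1732852 ] [-0.66443564  0.50136602  0.36260055] 0.3428797306646195
```

View pics/p6.png

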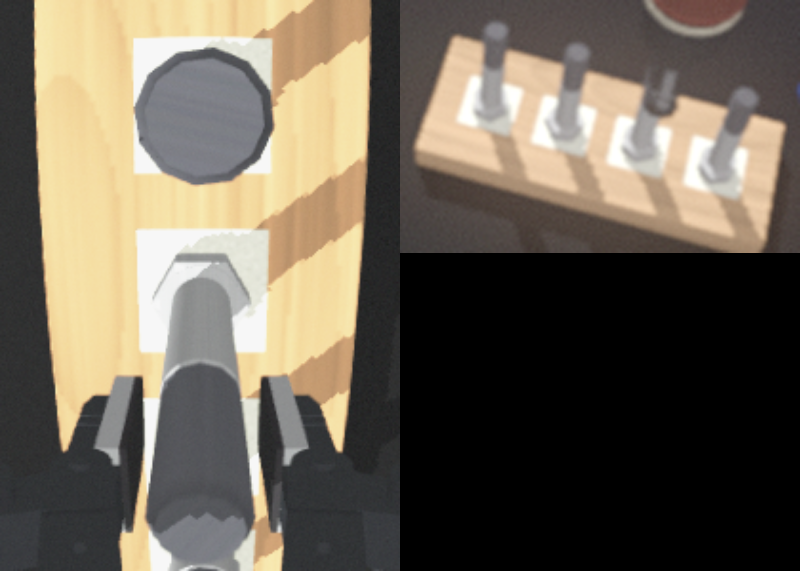

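The bolt is released and standing on the tape, with its head at crop (201,285) on a square spanning about x 137–269, y 229–352. I check the centring before rising.

```bash
python3 - <<'E'
from h import *
c=dict(np.load("w6.npz")); F=lambda x,y,z: fish(c,170+x/1.905,60+y/1.903,z)[:2]
e=np.array([-.653,.757]); n=np.array([.757,.653])
T=np.mean([F(136,229,.038),F(269,229,.038),F(268,352,.038),F(140,352,.038)],0)
zf=.038
edge=(F(177,254,zf)+F(226,254,zf))/2; up=(F(177,263,zf+.015)+F(226,263,zf+.015))/2
co=(F(153,298,zf+.015)+F(250,298,zf+.015))/2; tip=F(200,530,zf+.155)
for k,p in dict(foot_from_edge=edge-.018*e,foot_from_upper=up-.018*e,corners=co,tip=tip).items(): print(k,"rel along/across mm",np.round(1e3*np.array([(p-T)@e,(p-T)@n]),1))
q=dict(np.load("scene6.npz")); P=cloud(q)
for z in (.07,.085,.1,.12):
    o=np.array([P[(abs(P[...,2]-z)<.01)&(np.hypot(P[...,0]-a,P[...,1]-b)<.025)].mean(0)[:2] for a,b in ((.5522,.117),(.5003,.177),(.4482,.2377),(.3962,.298))])
    gg=(o[0]+2*o[3])/3; print(z,1e3*(o[2]-gg)@e,1e3*(o[2]-gg)@n)
E
```

```text
foot_from_edge rel along/across mm [-0.7 -0.8]
foot_from_upper rel along/across mm [-0.6 -0.8]
corners rel along/across mm [ 2.5 -0.8]
tip rel along/across mm [-1.  -1.1]
0.07 -0.4210912686490179 -0.6412608947247886
0.085 -1.550446454784372 -0.8276033582707296
0.1 -0.6301829961865297 0.17389940941287266
0.12 -1.666043756335178 -0.6867511555752123
```

Centred to about 1 mm and upright. I rise straight up and away.

```bash
python3 -m crank '[[[0,0,0],0],[[0,0,0.01],0],[[0,0,0.025],0],[[0,0,0.05],0],[[0,0,0.08],0],[[0,0,0.12],0],[[0,0,0.16],0],[[0,0,0.2],0],[[0,0,0.22],0],[[0,0,0.22],0]]' -0.1
python3 - <<'E'
from h import *
w=eyes.read_camera("wrist"); c=eyes.read_camera("scene")
save("p7.png",np.hstack([cv2.resize(w["frame"],(400,300)),cv2.resize(c["frame"],(400,300))]))
P=cloud(c); e=np.array([-.653,.757]); n=np.array([.757,.653])
for z in (.07,.1,.13,.17):
    o=np.array([P[(abs(P[...,2]-z)<.01)&(np.hypot(P[...,0]-a,P[...,1]-b)<.025)].mean(0)[:2] for a,b in ((.5522,.117),(.5003,.177),(.4482,.2377),(.3962,.298))])
    gg=(o[0]+2*o[3])/3; print(z,1e3*(o[2]-gg)@e,1e3*(o[2]-gg)@n)
E
```

```text
t: 14.9
position: [0.4431, 0.242, 0.3407]
tcp_rot: [3.138, 0.001, 2.283]
ft_force: [0.7, 0.0, -0.8]
opening: 0.448
grasp_force: 0.0
0.07 -0.819322501808955 -1.0901952772208203
0.1 -0.057860181306652325 -0.5740608580704621
0.13 -0.43197004845314185 -1.196495086511197
0.17 0.8975549877908805 -0.3638532443157367
```

View pics/p7.png

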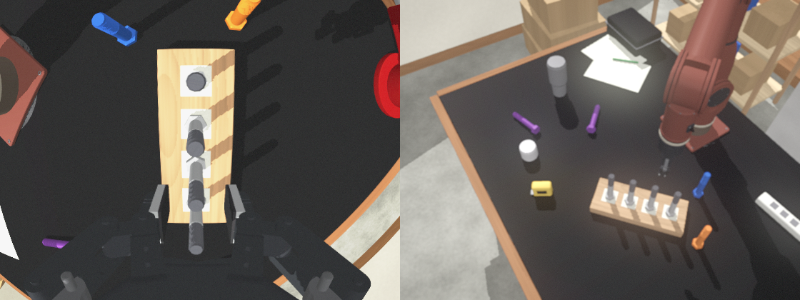

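Both views show four bolts standing upright in one row on the shelf (scene half, from about (612,190) to (672,205)). The gripper is clear and the bystanders are where they were.

```bash
python3 -c "
from cell import job; print(job.job_done())"
```

```text
the job is handed in; nothing more can be done
None
```

The bolt was tipped up onto its head on the bench, then set upright on the empty square of tape, within about 1 mm of centre and in line with the other three; I handed the job in with the gripper clear and nothing else visibly disturbed, at about 15 s of the 53 s allowed.

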